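# Open the shielded case and hold the field probe over the radio module

## Robot

A 6-joint arm with a two-finger parallel gripper is mounted at the origin on the work surface. World frame = base frame: x ahead of the robot, y to its left, z up, the work surface at z = 0. Lengths are in mm, angles in rad, forces in N, time in s.
With the tool pointing down it reaches from about 350 to 925 mm from the base axis. Payload 6.4 kg.
Tool frame: the origin (TCP) lies between the finger pads; the fingertips stand 25 mm ahead of it and the grasp point (between the pads) lies 6 mm ahead of it; x points along the fingers, y is the direction in which the jaws open and shut, and the axes are right-handed (so a half turn about x gives the same grasp; the last joint's range is limited). The gripper opens to 94 mm and grips with 3 to 60 N. Pads are 16 mm wide; open, the fingers measure 119 mm over their backs; the gripper's body (75 mm by 177 mm) begins 78 mm behind the grasp point.
Start: joints at [-1.315, 0.245, 1.558, -0, 1.339, -0.174], TCP at [270.854, -590.891, 230.455] pointing down, gripper open.
Joint ranges: [-3.13, 3.13], [-1.02, 2.26], [0.13, 2.54], [-0.95, 4.09], [0.21, 2.88], [-2.74, 2.74]. Speed limits (rad/s): [2.57, 2.57, 3.14, 3.14, 3.14, 3.14].

## Interface

Orientations are given as a rotation vector (axis times angle).
In Python, from plant import manip, imaging, order gives the robot as it stands.
- The arm moves only by the tool carry_out, never from a script. Its argument "targets" is one flat list of numbers, 7 for each row, row after row: the shift along the tool's x, y, z in units of 25 mm (1.0 is 25 mm), then the turn, a rotation vector about the tool's x, y, z in units of 0.12 rad (1.0 is 0.12 rad), then the finger opening in mm, from 0 to 94. In form: [x, y, z, ax, ay, az, gripper, x, y, z, ax, ay, az, gripper, ...]. A call has 1 to 20 rows; each row shifts and turns the commanded pose from where the row before left it, along the tool's axes as they then stand; what a row does not reach is not made up. A row lasts 1/8 s, in which the tool goes at most 62.5 mm and 10.7 degrees, less where a joint would pass 70% of its speed; a pose out of reach is approached as far as the arm can. A call with a number of a shift or a turn outside -1 to 1 is refused whole. A call with a gripper value outside its range is refused whole. The fingers move at their own pace and stop on an object; "squeeze" is the grip in N (left out, the last holds). Time passes only in rows, so rows that do not move let the fingers close. It gives the time, the measured TCP pose, the force and the opening at its end, in the units of the state.
- manip.sense(): the state, without advancing time (a new reading comes with each control period).
- imaging.snapshot(name): name is "side" or "top"; returns the picture (420x560x3 uint8, blue, green, red); there is no depth.
- imaging.camera_params(name): a dict with "fov_y" (degrees; the focal length in pixels is half the picture's height over the tangent of half this angle, whatever the lens; pixels are square), "cx", "cy" (the principal point, pixels), "R" (3x3) and "t" (3): a world point X has camera coordinates R X + t. Camera axes: x right, y down, z forward; pixel columns grow to the right and rows downward; lengths in mm; the calibration is good to about 2 mm. A picture is of the moment at which its call begins. camera_params takes no time and is no camera call.
- order.finish_job(): hands the job in, once; it reports no verdict.
Trained networks look in the newest picture that a camera, given by its name, has taken for a name from the list of things; names that differ only in an ending like _2 or _b are one class to them, and where a whole thing is asked for, a point or a joint stands for the part that bears it (a point fixed in the world has none). Each returns a list of dicts, best first, with "p" (0 to 1); they miss things now and then, are a little off and sometimes report something else, mostly with a low value. They report only what shows in the picture. A call takes as long as a camera call. They do not tell look-alikes from the thing itself.
- imaging.recognise(camera, target): "bbox" ([left, top, width, height] in pixels, round what is visible of it).
- imaging.masks_of(camera, target): "region" (420x560 bool, what is visible of it) and "bbox" ([left, top, width, height] in pixels, round what is visible of it).
- imaging.tip_of(camera, target): "xy" ([column, row] in pixels: a listed point, or the origin of a listed thing).
The state is a dict: "t": time; "joint_positions": joint angles; "joint_velocities": joint speeds; "tau": joint torques, N m; "position": TCP position; "tcp_rot": TCP orientation; "wrist_force": force on the tool from outside, world axes, zero at the start; "wrist_torque": the same for the moment, N m; "width": opening from 0.0 (shut) to 1.0 (fully open).
Only numpy, scipy, OpenCV 4.12 (cv2) and the standard library are available. Lean on these libraries where they do the work, as an engineer would, in place of code of your own. Each camera call takes 0.05 s, during which the arm holds its last target. There are 200 camera calls.

## Task

Pry up the blue cover of the shielded case with the blade of the opening tool, swing it open until it stands upright or beyond, and lay the tool back on the bench, off the trainer board. Then take the yellow field probe from its dock, carry it over the binding posts and the case wall, and finish while still holding it, upright and still, about 10 mm above the copper module: centred, its rectangular sensor lined up with the module's edges. Never touch the board, case, cover or module with the gripper or the probe, nor the module with the blade, and leave everything else on the bench where it is.

Things in the scene. Friction and masses are not known exactly. Their poses are not given: they have to be found in the camera images.
- board: Fixed trainer board: black base plate 160 (x) x 220 (y) x 6 thick. In its middle a metal case, outer 90 (x) x 104 (y), walls 4 thick, rim 46 above the table. Origin: centre of the plate's underside, on the table; z up, its -x side (front) faces roughly to the robot. No gripper contact allowed with it or what it carries.
- slit (a point): Middle of the slit in the case's front wall, on its outer face and lower edge: board frame x = -45, y = 0, z = 37. Slit 60 wide (y), 9 high, from 37 up to the closed cover's underside at 46; the wall is 4 thick. Behind it the case is empty except for the module, whose top is at 17.
- posts_left (a point): Five coloured binding posts in a row along the board's x, from x = -56 to +56 at y = +92, diameter 15; this point: middle of the row, at the tops, 52 above the table. Fixed, to be carried over.
- posts_right (a point): The same row of five posts on the other side, at y = -92.
- cover (a joint): Hinge of the blue cover of the case, a flat plate 94 (x) x 104 (y) x 4 thick, 60 g, no handle. 0 is closed (underside at rim height, 46 above the table); grows as the front edge rises; 1.57 upright, stop at 1.9. Starts closed or up to 0.04 ajar. The hinge is stiff (0.07 N m): the cover stays where it is left, and about 1 to 1.5 N at the front edge moves it.
- cover_edge (a point): Middle of the cover's front lower edge, 94 from the hinge; closed, it stands 4 out in front of the case's front wall.
- cover_hinge (a point): Middle of the hinge axis, which runs along the board's y at the case's rear rim: board frame x = +45, y = 0, z = 46. Axes as the board's.
- module: Copper-coloured radio module fixed in the case under the cover, 40 (x) x 24 (y) x 8 high. Origin: centre of its underside, at the board's x = 0, y = 0, 9 above the table; its top is 17 above the table. Axes as the board's. Inside, the case is free 41 to each side along x and 48 along y of it.
- blade: Opening tool lying on the table: red and black handle 110 long (x) x 20 wide (y) x 24 high, x from -55 to +55; a thin steel blade 16 wide, 2.5 thick, from the handle's front end to x = +115, its mid-plane 12 above the underside. About 80 g, balanced near the handle's middle. Origin: centre of the handle's underside; x points along the blade to its tip.
- blade_tip (a point): Middle of the blade's front end (tool frame x = 115, z = 12).
- probe: Yellow battery field probe, standing upright in its dock, 130 high, about 110 g. Foot: flat black sensor head 40 (x) x 24 (y) x 12 high with a copper band; above it a neck 18 x 16, then, from 35 to 130 above the underside, a straight rectangular handle 26 (x) x 22 (y) to grip. Origin: centre of the sensor's underside; z points up the handle.
- dock: Fixed grey dock for the probe, a tray 56 (x) x 40 (y) x 14 high, open on top, walls 4 thick, floor 4 thick (the probe's underside starts 4 above the table, with about 4 play all round), on a flat black pad. Origin: centre of its underside.
- multimeter: Bystander: orange hand multimeter lying flat, 160 x 82 x 42. Origin: underside, on the table. Leave it where it is.
- reel: Bystander: blue solder reel standing on end, diameter 60, height 48. Origin: underside, on the table. Leave it where it is.
- jar: Bystander: amber flux jar, diameter 48, height 55. Origin: underside, on the table. Leave it where it is.
- breadboard: Bystander: white breadboard with small chips, 55 x 165 x 13. Origin: underside, on the table. Leave it where it is.
- screwdriver: Bystander: green-handled screwdriver lying in front of the robot base, 160 long. Origin: underside, on the table. Leave it where it is.
- stripper: Bystander: red and blue handled wire stripper lying flat, 150 long. Origin: underside, on the table. Leave it where it is.
- mug: Bystander: white mug, diameter 80, height 90. Origin: underside, on the table. Leave it where it is.
There are look-alikes about, which are no part of the job. Of the things that look like the probe, the smallest one is meant.

How it is judged (in metres and radians):
On the way, in this order (a step that is already met when the one before it is completed fails the run):
1. the held blade lifts the cover (value of joint cover above 0.25 rad and contact force between blade and board above 0.05 N and contact force between the fingers and blade above 0.5 N), for 0.04 s.
2. the cover stands upright or beyond (value of joint cover above 1.3 rad), for 0.1 s.
3. the opening tool lies on the bench, let go, off the board (value of joint cover above 1.3 rad and height (world z) of blade between -0.02 and 0.03 m and contact force between the fingers and blade below 0.05 N and contact force between blade and board below 0.05 N and linear speed of blade below 0.02 m/s), for 0.2 s.
4. the probe is lifted out of its dock, higher than the posts (height (world z) of probe above 0.055 m and contact force between the fingers and probe above 1 N), for 0.1 s.
At the end, for the whole second after the job is handed in: Cover open past 1.3 rad; tool on the bench, released, off the board; probe held still and upright (0.1 rad), its underside 3 to 18 mm above the module's top, centred within 6 mm, parallel within 0.14 rad (either way round), touching neither board, case, cover nor module (value of joint cover above 1.3 rad and height (world z) of blade between -0.02 and 0.03 m and contact force between each of the fingers, probe and blade below 0.05 N and contact force between each of blade, probe, the arm and board below 0.05 N and contact force between the fingers and probe above 1 N and z of probe in the frame of module between 0.011 and 0.026 m and horizontal distance between probe and module below 0.006 m and angle between probe's own z axis and vertical below 0.1 rad and angle between the x axis of probe and the x axis of module, either way round below 0.14 rad and linear speed of probe below 0.01 m/s); the arm keeps its last pose, push and grip.
It fails at once if the gripper or arm touches the board, case, cover or module (contact force between any of the fingers, the arm and board above 1 N).
It fails at once if the probe touches the board, case, cover or module (contact force between probe and board above 0.5 N).
It fails at once if the blade touches the module (contact force between blade and module above 0.5 N).
It fails at once if a bystander is shifted by more than 20 mm (distance of any of multimeter, reel, jar, breadboard, screwdriver, stripper, mug from where it was at the start of the episode above 0.02 m).
It also fails if it takes over 69 s, if anything falls off the work surface, if the arm or the gripper's body presses on something with over 40 N, if the wrist force passes 120 N, or if a joint passes its speed limit or range.

## Working session

There is one attempt and no reset: what is moved stays moved. The work goes in short steps, Python scripts to look and compute and a tool call to move; the robot and the scene stay as the last step left them, time stands still between calls to the robot, and variables do not carry over. Pictures are saved under pics/ and viewed, about 8 in all and at most 12, crops included, and the job is handed in when it is done.

Besides the shell and the picture viewer there is one more tool, called after "Request:" as name(argument=value, ...), one argument or row to a line, values as JSON. carry_out: Moves the arm, as the interface text tells. Its arguments: {"type":"object","properties":{"targets":{"type":"array"},"squeeze":{"type":"number"}},"required":["targets"]}

```bash
mkdir -p pics; ls; cat > h.py <<'E'
import numpy as np, cv2
from scipy.spatial.transform import Rotation as Ro
from plant import manip, imaging, order
def cam(n):
    c=imaging.camera_params(n); f=210/np.tan(np.radians(c["fov_y"])/2)
    return f,c["cx"],c["cy"],np.array(c["R"]),np.array(c["t"])
def proj(n,X):
    f,cx,cy,R,t=cam(n); p=np.atleast_2d(X)@R.T+t
    return np.c_[cx+f*p[:,0]/p[:,2],cy+f*p[:,1]/p[:,2]]
def onz(n,uv,z):
    f,cx,cy,R,t=cam(n); d=R.T@np.array([(uv[0]-cx)/f,(uv[1]-cy)/f,1]); o=-R.T@t
    return o+d*(z-o[2])/d[2]
E
python3 - <<'E'
from h import *
for n in ("side","top"):
    im=imaging.snapshot(n); cv2.imwrite(f"pics/{n}0.png",im)
    f,cx,cy,R,t=cam(n); print(n,f,cx,cy,(-R.T@t).round(),R.round(3).tolist())
    for k in ["board","module","cover_edge","cover_hinge","slit","posts_left","posts_right","blade","blade_tip","probe","dock"]:
        print(k,[(np.round(d["xy"]).tolist(),round(d["p"],2)) for d in imaging.tip_of(n,k)][:4])
E
```

```text
pics
side 405.6073511135218 268.7297090070183 207.04155158939926 [308. 843. 565.] [[-0.949, -0.314, -0.013], [-0.15, 0.487, -0.86], [0.277, -0.815, -0.509]]
board [([276.0, 212.0], 0.75)]
module [([260.0, 197.0], 0.56)]
cover_edge [([293.0, 196.0], 0.96)]
cover_hinge [([258.0, 196.0], 0.62), ([268.0, 214.0], 0.41)]
slit [([295.0, 202.0], 0.87)]
posts_left [([269.0, 211.0], 0.63), ([167.0, 297.0], 0.25)]
posts_right [([281.0, 179.0], 0.57)]
blade [([339.0, 180.0], 0.94), ([167.0, 300.0], 0.6), ([275.0, 212.0], 0.5)]
blade_tip [([298.0, 178.0], 0.75)]
probe [([335.0, 380.0], 0.87), ([215.0, 319.0], 0.84), ([283.0, 318.0], 0.74)]
dock [([287.0, 322.0], 0.63)]
top 418.01186655463357 272.35170275421535 212.66695040531204 [ 498.   83. 1049.] [[-0.005, -1.0, -0.019], [-0.999, 0.006, -0.052], [0.052, 0.019, -0.998]]
board [([330.0, 198.0], 0.95), ([334.0, 216.0], 0.19)]
module [([294.0, 199.0], 0.28)]
cover_edge [([332.0, 216.0], 0.74), ([183.0, 252.0], 0.39)]
cover_hinge [([330.0, 174.0], 0.93)]
slit [([333.0, 218.0], 0.76), ([335.0, 214.0], 0.36)]
posts_left [([293.0, 196.0], 0.57), ([247.0, 293.0], 0.34)]
posts_right [([371.0, 190.0], 0.77)]
blade [([247.0, 292.0], 0.67), ([423.0, 245.0], 0.61)]
blade_tip [([409.0, 203.0], 0.68)]
probe [([146.0, 296.0], 0.97), ([172.0, 204.0], 0.67), ([182.0, 247.0], 0.62), ([183.0, 251.0], 0.27)]
dock [([183.0, 252.0], 0.57)]
```

View pics/top0.png

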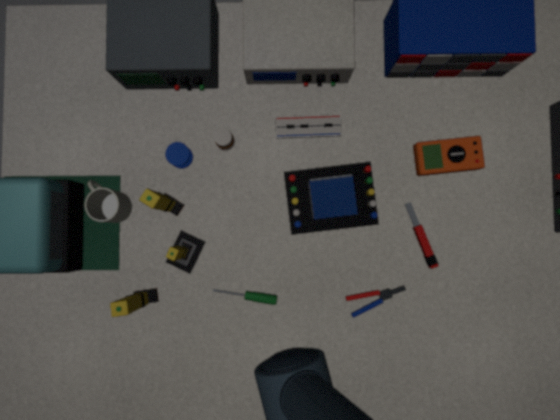

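View pics/side0.png

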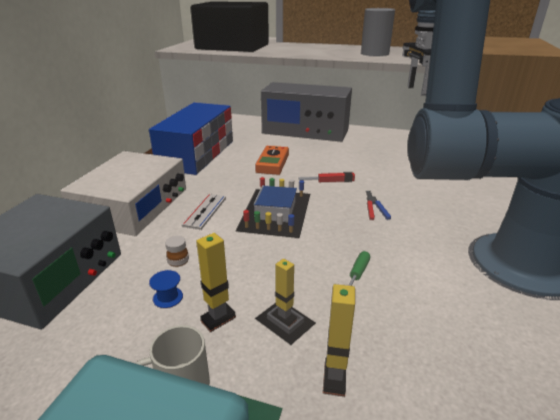

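```bash
python3 - <<'E'
from h import *
im=imaging.snapshot("top")
def rect(m,z):
    ys,xs=np.nonzero(m); P=np.array([onz("top",(x,y),z)[:2] for x,y in zip(xs,ys)],np.float32)
    return cv2.minAreaRect(P),P
hsv=cv2.cvtColor(im,cv2.COLOR_BGR2HSV)
for k,z in (("board",6),("blade",12),("dock",14),("probe",60),("screwdriver",10),("stripper",10),("multimeter",42)):
    for d in imaging.masks_of("top",k)[:4]:
        r,_=rect(d["region"],z); print(k,round(d["p"],2),d["bbox"],np.round(r[0]),np.round(r[1]),round(r[2],1))
# board by darkness: big component
V=im.max(2).astype(int)
sub=np.zeros(V.shape,bool); sub[155:240,280:385]=1
m=((V<75)&sub).astype(np.uint8); m=cv2.morphologyEx(m,cv2.MORPH_OPEN,np.ones((3,3)))
r,P=rect(m,6); print("board dark",np.round(r[0],1),np.round(r[1],1),r[2])
# cover
m=((hsv[...,0]>100)&(hsv[...,0]<125)&(hsv[...,1]>130)&sub); m[:, :306]=0; m[:,358:]=0
m=cv2.morphologyEx(m.astype(np.uint8),cv2.MORPH_OPEN,np.ones((5,5)))
r,P=rect(m,50); print("cover",np.round(r[0],1),np.round(r[1],1),r[2])
sub[:]=0; sub[222:272,410:442]=1
m=((((hsv[...,0]<8)|(hsv[...,0]>172))&(hsv[...,1]>120)|(V<70))&sub).astype(np.uint8)
r,P=rect(m,18); print("handle",np.round(r[0],1),np.round(r[1],1),r[2],m.sum())
a=im[195:275,140:230]; b=im[195:275,390:480]; c=im[155:240,280:385]
g=lambda x,s=5:cv2.convertScaleAbs(cv2.resize(x,None,fx=s,fy=s,interpolation=cv2.INTER_CUBIC),alpha=1.8,beta=15)
o=np.zeros((600,800,3),np.uint8); o[:320,:360]=g(a,4);o[:320,400:760]=g(b,4)
s=imaging.snapshot("side"); o[325:600,:330]=cv2.resize(s[255:347,240:350],(330,275)); o[325:600,340:800]=cv2.resize(s[165:240,235:360],(460,275))
cv2.imwrite("pics/c1.png",o)
E
```

```text
Traceback (most recent call last):
  File "h.py", line 11, in onz
    f,cx,cy,R,t=cam(n); d=R.T@np.array([(uv[0]-cx)/f,(uv[1]-cy)/f,1]); o=-R.T@t
                ~~~^^^
  File "h.py", line 5, in cam
    c=imaging.camera_params(n); f=210/np.tan(np.radians(c["fov_y"])/2)
ValueError: time passes only in moves, steps and waits
```

```bash
sed -i 's/^def cam(n):/import functools\n@functools.cache\ndef cam(n):/' h.py; python3 - <<'E'
from h import *
im=imaging.snapshot("top")
def rect(m,z):
    ys,xs=np.nonzero(m); P=np.array([onz("top",(x,y),z)[:2] for x,y in zip(xs,ys)],np.float32)
    return cv2.minAreaRect(P),P
hsv=cv2.cvtColor(im,cv2.COLOR_BGR2HSV)
for k,z in (("board",6),("blade",12),("dock",14),("probe",60),("screwdriver",10),("stripper",10),("multimeter",42)):
    for d in imaging.masks_of("top",k)[:4]:
        r,_=rect(d["region"],z); print(k,round(d["p"],2),d["bbox"],np.round(r[0]),np.round(r[1]),round(r[2],1))
V=im.max(2).astype(int)
sub=np.zeros(V.shape,bool); sub[155:240,280:385]=1
m=((V<75)&sub).astype(np.uint8); m=cv2.morphologyEx(m,cv2.MORPH_OPEN,np.ones((3,3)))
r,P=rect(m,6); print("board dark",np.round(r[0],1),np.round(r[1],1),r[2])
m=((hsv[...,0]>100)&(hsv[...,0]<125)&(hsv[...,1]>130)&sub); m[:, :306]=0; m[:,358:]=0
m=cv2.morphologyEx(m.astype(np.uint8),cv2.MORPH_OPEN,np.ones((5,5)))
r,P=rect(m,50); print("cover",np.round(r[0],1),np.round(r[1],1),r[2])
sub[:]=0; sub[222:272,410:442]=1
m=((((hsv[...,0]<8)|(hsv[...,0]>172))&(hsv[...,1]>120)|(V<70))&sub).astype(np.uint8)
r,P=rect(m,18); print("handle",np.round(r[0],1),np.round(r[1],1),r[2],m.sum())
a=im[195:275,140:230]; b=im[195:275,390:480]
g=lambda x,s=4:cv2.convertScaleAbs(cv2.resize(x,None,fx=s,fy=s,interpolation=cv2.INTER_CUBIC),alpha=1.8,beta=15)
o=np.zeros((600,800,3),np.uint8); o[:320,:360]=g(a,4);o[:320,400:760]=g(b,4)
s=imaging.snapshot("side"); o[325:600,:330]=cv2.resize(s[255:347,240:350],(330,275)); o[325:600,340:800]=cv2.resize(s[165:240,235:360],(460,275))
cv2.imwrite("pics/c1.png",o)
E
```

```text
board 0.92 [282.3, 161.6, 97.4, 75.8] [591. -44.] [163. 223.] 6.1
blade 0.84 [406.6, 200.3, 34.5, 67.6] [ 495. -262.] [172.  29.] 21.6
dock 0.77 [163.7, 232.5, 43.9, 43.6] [458. 319.] [70. 89.] 66.1
probe 0.61 [141.8, 188.5, 41.8, 29.0] [579. 366.] [105.  44.] 73.5
probe 0.56 [165.1, 239.1, 25.5, 21.8] [461. 323.] [38. 59.] 5.5
probe 0.48 [414.7, 134.1, 69.8, 40.3] [ 684. -316.] [ 84. 165.] 5.6
screwdriver 0.92 [214.6, 289.3, 62.5, 17.3] [350. 171.] [155.  27.] 82.4
stripper 0.88 [344.5, 285.8, 61.6, 28.8] [ 343. -151.] [ 57. 146.] 18.2
multimeter 0.73 [414.2, 134.8, 70.3, 39.6] [ 686. -322.] [ 82. 167.] 5.4
board dark [589.5 -42.9] [160.6 220.7] 6.517112731933594
cover [585. -45.] [ 91.9 106.2] 6.549380302429199
handle [ 469.5 -270. ] [112.7  27.2] 20.571813583374023 446
```

View pics/c1.png

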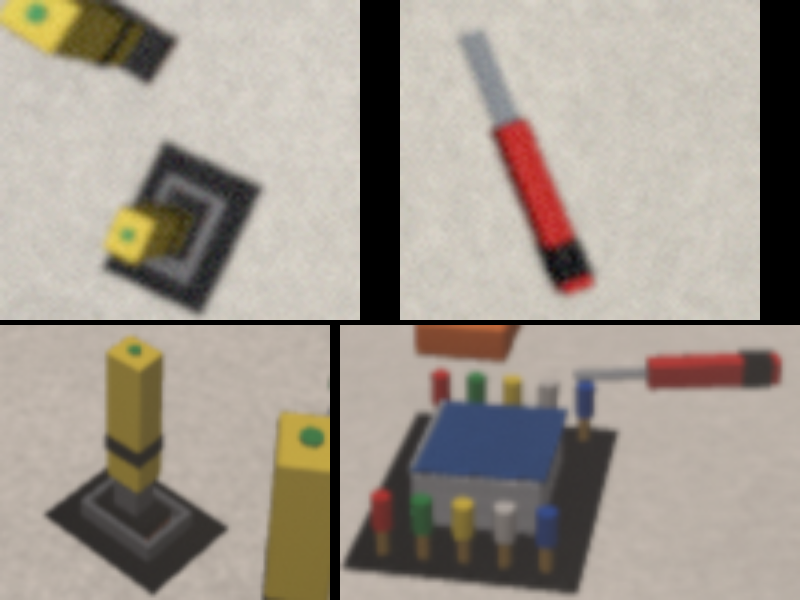

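```bash
cat >> h.py <<'E'
def Rt(psi,flip=0):
    d=np.array([np.cos(psi),np.sin(psi),0]); return np.c_[[0,0,-1],[-d[1],d[0],0],d]
def need(p,psi=None):
    """turn (units) about tool axes, then shift (units) in the tool axes AFTER the turn"""
    s=manip.sense(); R=Ro.from_rotvec(s["tcp_rot"]).as_matrix(); T=R if psi is None else Rt(psi)
    rv=Ro.from_matrix(R.T@T).as_rotvec()/0.12; sh=T.T@(np.array(p)-s["position"])/25
    print("t",round(s["t"],2),"turn",rv.round(2),"shift",sh.round(2),"pos",np.round(s["position"],1),"w",round(s["width"]*94,1),"F",np.round(s["wrist_force"],1),"j6",round(s["joint_positions"][5],2))
B=np.array([589.5,-43.5]); BY=0.1135
def bw(x,y,z): 
    c,s=np.cos(BY),np.sin(BY); return np.array([B[0]+c*x-s*y,B[1]+s*x+c*y,z])
E
python3 - <<'E'
from h import *
R=Ro.from_rotvec(manip.sense()["tcp_rot"]).as_matrix(); print(R.round(3).tolist())
print("tip",[onz("top",(409,203),12).round(1),onz("side",(298,178),12).round(1)])
yaw=np.radians(21)
o=np.array([469.5,-270.]);d=np.array([np.cos(yaw),np.sin(yaw)])
for n in ("top","side"):
  print(n,"blade tip/end pred",proj(n,[[*(o+115*d),12],[*(o-55*d),12],[*o,24],[*(o+55*d),24]]).round(1).tolist())
  print(n,"board corners",proj(n,[bw(x,y,6) for x,y in((-80,-110),(-80,110),(80,110),(80,-110))]).round(1).tolist())
P=np.array([onz("top",u,1) for u in((181.3,230.5),(205.5,241.8),(190,273.3),(166.3,262))]); print("pad",P.round(1).tolist(),P.mean(0).round(1))
e=P[0]-P[3]+P[1]-P[2]; print("long dir yaw",np.degrees(np.arctan2(e[1],e[0])),np.linalg.norm(P[0]-P[3]),np.linalg.norm(P[0]-P[1]))
print("probe top",onz("top",(171.8,253.8),134),onz("side",(240+135/3,255+(350-325)/2.99),134))
need([*(o+25*d),120],yaw); need([*(o+25*d),120],yaw+np.pi)
E
```

```text
[[0.0, 0.417, -0.909], [0.0, -0.909, -0.417], [-1.0, -0.0, -0.0]]
tip [array([ 574.1, -235.3,   12. ]), array([ 577.3, -232.3,   12. ])]
top blade tip/end pred [[406.3, 201.9], [432.7, 266.3], [425.8, 245.5], [417.2, 224.4]]
top board corners [[379.0, 224.1], [290.9, 234.6], [283.3, 171.2], [370.6, 160.6]]
side blade tip/end pred [[297.9, 178.5], [353.5, 176.7], [335.8, 173.7], [317.7, 174.3]]
side board corners [[310.2, 192.9], [299.4, 235.9], [235.4, 229.1], [255.9, 188.2]]
pad [[509.0, 332.1, 1.0], [480.4, 271.0, 1.0], [401.9, 309.6, 1.0], [430.3, 369.4, 1.0]] [455.4 320.5   1. ]
long dir yaw -25.763238189777212 87.1049877032805 67.53933391369969
probe top [456.76532418 321.11421423 134.        ] [456.82998697 322.52967104 134.        ]
t 1.75 turn [-25.65  -0.    -0.  ] shift [ 4.42  9.14 13.02] pos [ 270.9 -590.9  230.4] w 93.6 F [-0.6 -0.2 -1.1] j6 -0.17
t 1.75 turn [ 0.53 -0.    0.  ] shift [  4.42  -9.14 -13.02] pos [ 270.9 -590.9  230.4] w 93.6 F [-0.6 -0.2 -1.1] j6 -0.17
```

Request:
carry_out(
  targets=[0,0,0,0.53,0,0,60,0.3,-0.65,-0.92,0,0,0,60,0.3,-0.65,-0.92,0,0,0,60,0.3,-0.65,-0.92,0,0,0,60,0.3,-0.65,-0.92,0,0,0,60,0.3,-0.65,-0.92,0,0,0,60,0.3,-0.65,-0.92,0,0,0,60,0.3,-0.65,-0.92,0,0,0,60,0.3,-0.65,-0.92,0,0,0,60,0.3,-0.65,-0.92,0,0,0,60,0.3,-0.65,-0.92,0,0,0,60,0.3,-0.65,-0.92,0,0,0,60,0.3,-0.65,-0.92,0,0,0,60,0.3,-0.65,-0.92,0,0,0,60,0.3,-0.65,-0.92,0,0,0,60,0,0,0,0,0,0,60],
  squeeze=50,
)

```text
t: 3.75
position: [490.3, -261.8, 124.9]
tcp_rot: [2.02, 0.378, -2.021]
wrist_force: [0.1, -0.2, -1.3]
width: 0.64
```

```bash
python3 - <<'E'
from h import *
need([491.8,-263.5,29],np.radians(21)+np.pi)
im=imaging.snapshot("side"); cv2.imwrite("pics/s2.png",cv2.resize(im[60:260,200:440],(720,600)))
E
```

```text
t 3.75 turn [0.02 0.01 0.01] shift [ 3.83  0.09 -0.03] pos [ 490.3 -261.8  124.9] w 60.1 F [ 0.1 -0.2 -1.3] j6 0.51
```

View pics/s2.png

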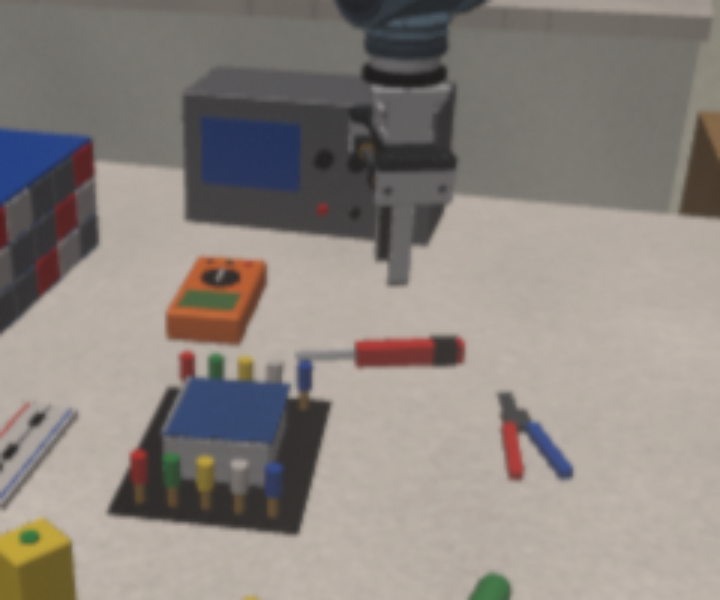

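Request:
carry_out(
  targets=[0.95,0.09,0,0,0,0,60,0.95,0,0,0,0,0,60,0.95,0,0,0,0,0,60,0.95,0,0,0,0,0,60,0,0,0,0,0,0,60,0,0,0,0,0,0,5,0,0,0,0,0,0,5,0,0,0,0,0,0,5,0,0,0,0,0,0,5,0,0,0,0,0,0,5],
)

```text
t: 5.05
position: [491.0, -265.3, 30.8]
tcp_rot: [2.022, 0.374, -2.021]
wrist_force: [0.9, 0.6, 2.6]
width: 0.21
```

```bash
python3 - <<'E'
from h import *
need([491.8,-263.5,129],BY+np.pi)
im=imaging.snapshot("top"); 
for k in ("blade","blade_tip"): print([(np.round(d["xy"],1).tolist(),round(d["p"],2)) for d in imaging.tip_of("top",k)])
E
```

```text
t 5.05 turn [ 2.11 -0.   -0.  ] shift [-3.93 -0.07 -0.04] pos [ 491.  -265.3   30.8] w 19.8 F [0.9 0.6 2.6] j6 0.51
[]
[([409.5, 201.0], 0.56)]
```

Request:
carry_out(
  targets=[-0.8,0,0,0,0,0,5,-0.8,0,0,0,0,0,5,-0.8,0,0,0,0,0,5,-0.8,0,0,0,0,0,5,-0.8,0,0,0,0,0,5,0,0,0,0.7,0,0,5,0,0,0,0.7,0,0,5,0,0,0,0.71,0,0,5,0,0,0,0,0,0,5],
)

```text
t: 6.32
position: [491.2, -265.6, 131.9]
tcp_rot: [2.164, 0.122, -2.16]
wrist_force: [-0.3, 0.2, -0.8]
width: 0.21
```

```bash
python3 - <<'E'
from h import *
need(bw(-165,0,130),BY+np.pi)
E
```

```text
t 6.33 turn [ 0.   -0.01 -0.01] shift [ 0.08 -8.38  1.69] pos [ 491.2 -265.6  131.9] w 19.8 F [-0.3  0.2 -0.8] j6 0.76
```

Request:
carry_out(
  targets=[0,-0.84,0.17,0,0,0,5,0,-0.84,0.17,0,0,0,5,0,-0.84,0.17,0,0,0,5,0,-0.84,0.17,0,0,0,5,0,-0.84,0.17,0,0,0,5,0,-0.84,0.17,0,0,0,5,0,-0.84,0.17,0,0,0,5,0,-0.84,0.17,0,0,0,5,0,-0.84,0.17,0,0,0,5,0,-0.84,0.17,0,0,0,5,0.7,0,0,0,0,0,5,0.7,0,0,0,0,0,5,0.7,0,0,0,0,0,5,0.7,0,0,0,0,0,5,0,0,0,0,0,0,5],
)

```text
t: 8.2
position: [423.7, -60.4, 59.4]
tcp_rot: [2.161, 0.124, -2.167]
wrist_force: [0.4, 0.0, -0.8]
width: 0.211
```

```bash
python3 - <<'E'
from h import *
need(bw(-155,0,60),BY+np.pi)
a=imaging.snapshot("side")
p=manip.sense()["position"]
d=np.array([np.cos(BY),np.sin(BY),0])
tip=np.array(p)+90*d-[0,0,18.8]; print("tip pred",tip, proj("side",[tip,bw(-45,0,37),bw(-49,0,46)]).round(1).tolist())
for k in ("blade_tip","slit","cover_edge"): print(k,[(np.round(q["xy"],1).tolist(),round(q["p"],2)) for q in imaging.tip_of("side",k)][:2])
b=imaging.snapshot("top"); print(proj("top",[tip,bw(-45,0,37)]).round(1).tolist())
for k in ("blade_tip","slit","cover_edge"): print(k,[(np.round(q["xy"],1).tolist(),round(q["p"],2)) for q in imaging.tip_of("top",k)][:2])
c=np.zeros((600,800,3),np.uint8); c[:,:400]=cv2.resize(a[150:250,265:332],(400,600),interpolation=2)
c[:,400:]=cv2.convertScaleAbs(cv2.resize(b[180:300,290:370],(400,600),interpolation=2),alpha=1.7,beta=10); cv2.imwrite("pics/c3.png",c)
E
```

```text
t 8.2 turn [-0.    0.02  0.01] shift [-0.02  0.08 -0.47] pos [423.7 -60.4  59.4] w 19.8 F [ 0.4  0.  -0.8] j6 1.05
tip pred [513.96620954 -50.64754549  41.52896355] [[304.1, 201.0], [292.4, 201.2], [293.9, 198.3]]
blade_tip [([304.6, 202.4], 0.73), ([295.8, 195.6], 0.73)]
slit [([294.7, 199.7], 0.55)]
cover_edge [([295.6, 197.7], 0.82), ([370.9, 200.6], 0.59)]
[[336.0, 227.5], [334.7, 214.8]]
blade_tip [([337.1, 225.0], 0.65), ([308.5, 125.8], 0.45)]
slit [([332.9, 218.9], 0.84)]
cover_edge [([335.2, 214.3], 0.63)]
```

View pics/c3.png

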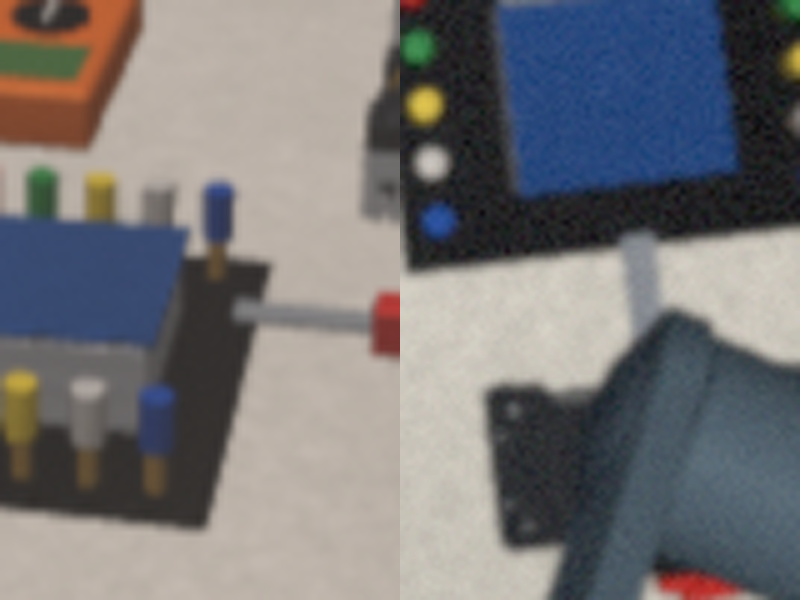

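Request:
carry_out(
  targets=[0,0,-0.35,0,0,0,5,0,0,-0.35,0,0,0,5,0,0,-0.35,0,0,0,5,0,0,-0.25,0,0,0,5,0,0,-0.2,0,0,0,5,0,0,-0.2,0,0,0,5,0,0,0,0,0,0,5],
)

```text
t: 9.48
position: [467.4, -56.6, 60.5]
tcp_rot: [2.163, 0.123, -2.163]
wrist_force: [0.6, -0.4, -1.2]
width: 0.209
```

```bash
python3 - <<'E'
from h import *
need(bw(-115,0,60),BY+np.pi)
a=imaging.snapshot("side"); 
for k in ("blade_tip","slit","cover_edge"): print(k,[(np.round(q["xy"],1).tolist(),round(q["p"],2)) for q in imaging.tip_of("side",k)][:2])
print(imaging.masks_of("side","blade")[0]["bbox"])
cv2.imwrite("pics/c4.png",cv2.resize(a[150:250,265:385],(720,600),interpolation=2))
E
```

```text
t 9.47 turn [-0. -0. -0.] shift [ 0.02  0.03 -0.31] pos [467.4 -56.6  60.5] w 19.6 F [ 0.6 -0.4 -1.2] j6 1.1
blade_tip [([286.2, 202.4], 0.65)]
slit [([293.1, 199.8], 0.95)]
cover_edge [([294.2, 199.5], 0.71), ([205.2, 212.4], 0.31)]
[294.5, 195.2, 57.6, 19.3]
```

View pics/c4.png

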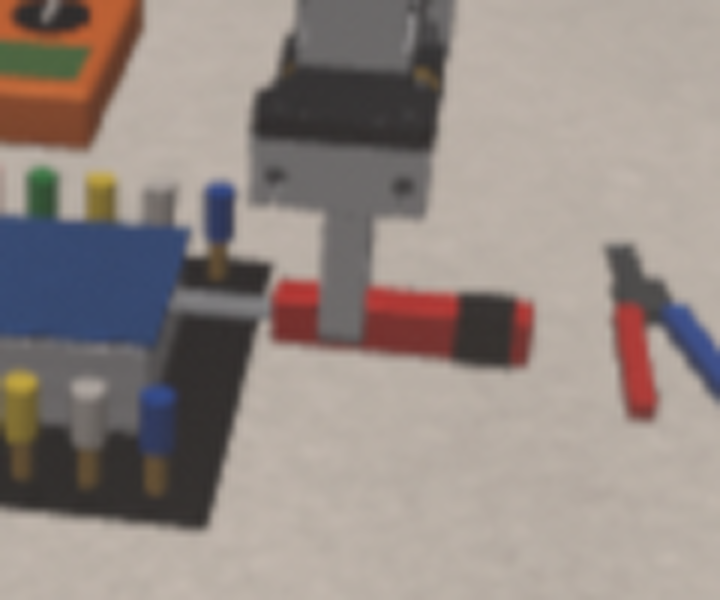

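Request:
carry_out(
  targets=[0,0,-0.2,0,0,0,5,0,0,-0.2,0,0,0,5,-0.13,0,0,0,0,0,5,-0.27,0,-0.01,0,0,0,5,-0.26,0,-0.04,0,0,0,5,-0.26,0,-0.07,0,0,0,5,-0.25,0,-0.09,0,0,0,5,-0.24,0,-0.12,0,0,0,5,0,0,0,0,0,0,5],
  squeeze=58,
)

```text
t: 10.85
position: [486.1, -54.8, 96.5]
tcp_rot: [2.165, 0.122, -2.161]
wrist_force: [-0.3, -0.6, -0.5]
width: 0.209
```

```bash
python3 - <<'E'
from h import *
need(bw(-105,0,60),BY+np.pi)
a=imaging.snapshot("side"); 
for k in ("blade_tip","cover_edge"): print(k,[(np.round(q["xy"],1).tolist(),round(q["p"],2)) for q in imaging.tip_of("side",k)][:2])
for th in (.2,.3,.4,.5,.6): print(th,proj("side",[bw(45-94*np.cos(th),0,46+94*np.sin(th))]).round(1))
cv2.imwrite("pics/c5.png",cv2.resize(a[150:250,235:355],(720,600),interpolation=2))
E
```

```text
t 10.85 turn [-0.   -0.01 -0.01] shift [1.46 0.02 0.04] pos [486.1 -54.8  96.5] w 19.7 F [-0.3 -0.6 -0.5] j6 1.11
blade_tip [([186.3, 382.7], 0.6)]
cover_edge [([289.1, 181.4], 0.76)]
0.2 [[293.4 191.9]]
0.3 [[292.5 188.7]]
0.4 [[291.3 185.6]]
0.5 [[289.8 182.5]]
0.6 [[287.9 179.5]]
```

View pics/c5.png

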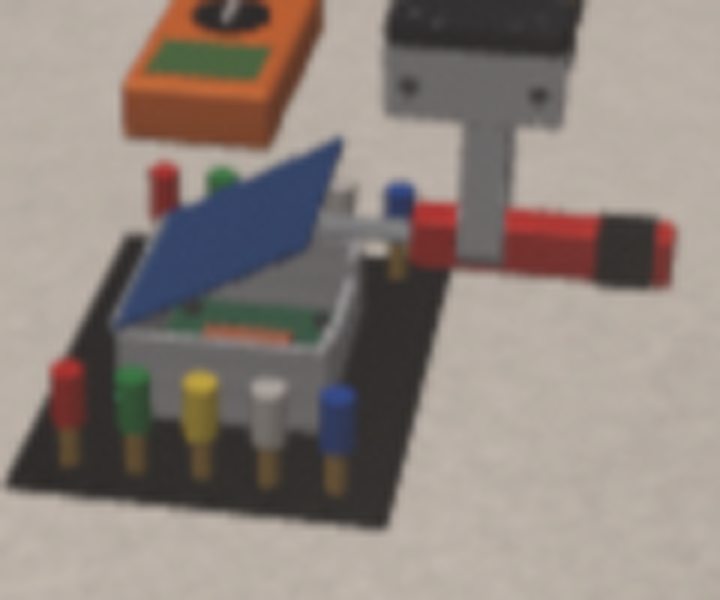

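Request:
carry_out(
  targets=[-0.23,0,-0.14,0,0,0,5,-0.21,0,-0.16,0,0,0,5,-0.2,0,-0.18,0,0,0,5,-0.18,0,-0.2,0,0,0,5,-0.16,0,-0.22,0,0,0,5,-0.13,0,-0.23,0,0,0,5,-0.11,0,-0.24,0,0,0,5,-0.08,0,-0.25,0,0,0,5,-0.06,0,-0.26,0,0,0,5,-0.03,0,-0.27,0,0,0,5,0,0,-0.27,0,0,0,5,0,0,-0.27,0,0,0,5,0,0,-0.2,0,0,0,5,0,0,0,0,0,0,5,0,0,0,0,0,0,5],
)

```text
t: 12.88
position: [557.3, -46.5, 130.6]
tcp_rot: [2.164, 0.122, -2.162]
wrist_force: [-0.7, -0.0, -0.8]
width: 0.205
```

```bash
python3 - <<'E'
from h import *
need(bw(-165,0,130),BY+np.pi)
a=imaging.snapshot("side"); 
for k in ("blade_tip","cover_edge"): print(k,[(np.round(q["xy"],1).tolist(),round(q["p"],2)) for q in imaging.tip_of("side",k)][:2])
for th in (1.2,1.3,1.4,1.5,1.6,1.7,1.8): print(th,proj("side",[bw(45-94*np.cos(th),0,46+94*np.sin(th)),bw(45-94*np.cos(th),52,46+94*np.sin(th))]).round(1).tolist())
cv2.imwrite("pics/c6.png",cv2.resize(a[130:250,220:364],(720,600),interpolation=2))
E
```

```text
t 12.88 turn [-0.   -0.01 -0.  ] shift [0.03 0.03 5.31] pos [557.3 -46.5 130.6] w 19.2 F [-0.7 -0.  -0.8] j6 1.17
blade_tip [([250.7, 173.0], 0.65)]
cover_edge [([252.4, 163.2], 0.85)]
1.2 [[271.0, 165.8], [266.7, 174.8]]
1.3 [[267.5, 164.5], [263.1, 173.4]]
1.4 [[264.0, 163.5], [259.4, 172.3]]
1.5 [[260.4, 162.8], [255.6, 171.6]]
1.6 [[256.7, 162.5], [251.8, 171.2]]
1.7 [[253.1, 162.5], [248.1, 171.2]]
1.8 [[249.6, 162.8], [244.4, 171.6]]
```

View pics/c6.png

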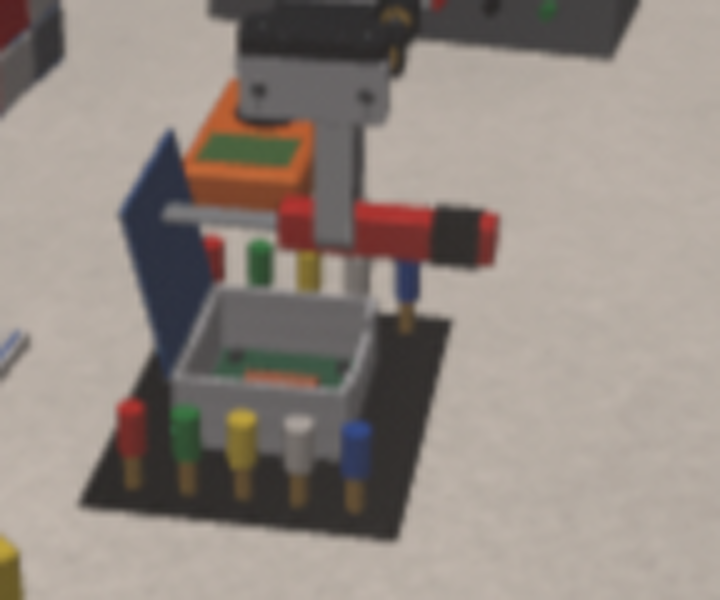

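Request:
carry_out(
  targets=[0,0,0.7,0,0,0,5,0,0,0.9,0,0,0,5,0,0,0.9,0,0,0,5,0,0,0.9,0,0,0,5,0,0,0.9,0,0,0,5,0,0,0.9,0,0,0,5,0,0.84,-0.16,0,0,0,5,0,0.84,-0.16,0,0,0,5,0,0.84,-0.16,0,0,0,5,0,0.84,-0.16,0,0,0,5,0,0.84,-0.16,0,0,0,5,0,0.84,-0.16,0,0,0,5,0,0.84,-0.16,0,0,0,5,0,0.84,-0.16,0,0,0,5,0,0.84,-0.16,0,0,0,5,0,0.84,-0.16,0,0,0,5,0,0,0,0,0,0,5],
)

```text
t: 15.15
position: [491.7, -266.7, 130.6]
tcp_rot: [2.164, 0.121, -2.164]
wrist_force: [-0.1, 0.6, -0.7]
width: 0.206
```

```bash
python3 - <<'E'
from h import *
need([491,-265,31],BY+np.pi)
E
```

```text
t 15.15 turn [-0.02 -0.   -0.  ] shift [ 3.98 -0.07  0.02] pos [ 491.7 -266.7  130.6] w 19.4 F [-0.1  0.6 -0.7] j6 0.76
```

Request:
carry_out(
  targets=[0.8,0,0,0,0,0,5,0.8,0,0,0,0,0,5,0.8,0,0,0,0,0,5,0.8,0,0,0,0,0,5,0.5,0,0,0,0,0,5,0.24,0,0,0,0,0,5,0,0,0,0,0,0,5,0,0,0,0,0,0,60,0,0,0,0,0,0,60,0,0,0,0,0,0,60,0,0,0,0,0,0,60,-0.4,0,0,0,0,0,60,-0.8,0,0,0,0,0,60,-0.9,0,0,0,0,0,60,-0.9,0,0,0,0,0,60,-0.9,0,0,0,0,0,60,-0.9,0,0,0,0,0,60,-0.9,0,0,0,0,0,60,-0.9,0,0,0,0,0,60],
)

```text
t: 17.52
position: [491.6, -265.3, 199.5]
tcp_rot: [2.164, 0.121, -2.161]
wrist_force: [0.7, -0.2, 0.4]
width: 0.636
```

```bash
python3 - <<'E'
from h import *
D=[456,321,220]; need(D,np.radians(-25.5)+np.pi); need(D,np.radians(-25.5)); 
a=imaging.snapshot("side"); b=imaging.snapshot("top")
c=np.zeros((600,800,3),np.uint8); c[:,:400]=cv2.resize(a[150:270,290:370],(400,600),interpolation=2)
c[:,400:]=cv2.convertScaleAbs(cv2.resize(b[180:285,380:450],(400,600),interpolation=2),alpha=1.7,beta=10); cv2.imwrite("pics/c7.png",c)
E
```

```text
t 17.52 turn [ 4.65 -0.02 -0.01] shift [ -0.82 -20.56  11.38] pos [ 491.6 -265.3  199.5] w 59.8 F [ 0.7 -0.2  0.4] j6 0.76
t 17.52 turn [-2.153e+01  1.000e-02 -2.000e-02] shift [ -0.82  20.56 -11.38] pos [ 491.6 -265.3  199.5] w 59.8 F [ 0.7 -0.2  0.4] j6 0.76
```

View pics/c7.png

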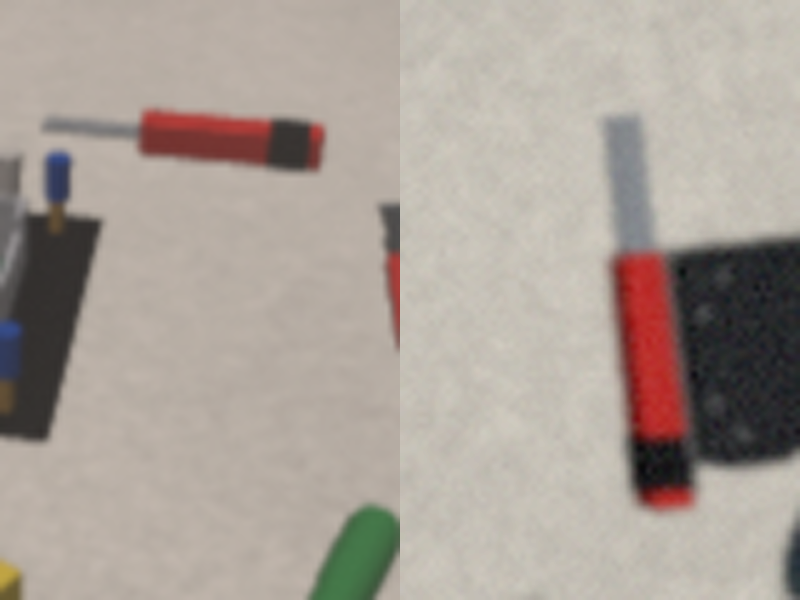

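Request:
carry_out(
  targets=[-0.2,0,0,0.93,0,0,60,-0.2,0,0,0.93,0,0,60,-0.2,0,0,0.93,0,0,60,-0.2,0,0,0.93,0,0,60,-0.2,0,0,0.93,0,0,60,0,-0.93,0.515,0,0,0,60,0,-0.93,0.515,0,0,0,60,0,-0.93,0.515,0,0,0,60,0,-0.93,0.515,0,0,0,60,0,-0.93,0.515,0,0,0,60,0,-0.93,0.515,0,0,0,60,0,-0.93,0.515,0,0,0,60,0,-0.93,0.515,0,0,0,60,0,-0.93,0.515,0,0,0,60,0,-0.93,0.515,0,0,0,60,0,-0.93,0.515,0,0,0,60,0,-0.93,0.515,0,0,0,60,0,-0.93,0.515,0,0,0,60,0,-0.93,0.515,0,0,0,60,0,-0.93,0.515,0,0,0,60],
)

```text
t: 20.12
position: [465.7, 134.5, 221.4]
tcp_rot: [-1.975, 0.444, 1.977]
wrist_force: [0.0, -0.0, 0.2]
width: 0.638
```

Request:
carry_out(
  targets=[0,-0.93,0.515,0,0,0,60,0,-0.93,0.515,0,0,0,60,0,-0.93,0.515,0,0,0,60,0,0,0,0,0,0,60],
)

```text
t: 20.62
position: [460.8, 213.8, 221.5]
tcp_rot: [-1.977, 0.443, 1.979]
wrist_force: [-0.1, -0.3, -0.0]
width: 0.637
```

```bash
python3 - <<'E'
from h import *
D=[456,321,220]; need(D,np.radians(-25.5)+np.pi)
a=imaging.snapshot("side"); b=imaging.snapshot("top")
# module & board check in top view (cover open now)
for k in ("module","board","cover_hinge","posts_left","posts_right"): print(k,[(np.round(q["xy"],1).tolist(),round(q["p"],2)) for q in imaging.tip_of("top",k)][:2])
print("pred",proj("top",[bw(0,0,9),bw(0,0,0),bw(45,0,46),bw(0,92,52),bw(0,-92,52)]).round(1).tolist())
d=[q for q in imaging.masks_of("top","module")][:2]
for q in d:
    ys,xs=np.nonzero(q["region"]); P=np.array([onz("top",(x,y),17)[:2] for x,y in zip(xs,ys)],np.float32); print(round(q["p"],2),cv2.minAreaRect(P),P.mean(0))
s=b[155:240,280:385]; h=cv2.cvtColor(s,cv2.COLOR_BGR2HSV)
m=((h[...,0]<25)&(h[...,1]>80)); m[:25]=0;m[65:]=0;m[:,:30]=0;m[:,75:]=0
ys,xs=np.nonzero(m); print(m.sum()); 
P=np.array([onz("top",(x+280,y+155),17)[:2] for x,y in zip(xs,ys)],np.float32)
if len(P)>5: print("copper",cv2.minAreaRect(P),P.mean(0))
for n in ((215,319),(335,380),(283,318)): print(onz("side",n,2).round())
c=np.zeros((600,800,3),np.uint8); c[:425,:525]=cv2.convertScaleAbs(cv2.resize(s,(525,425),interpolation=2),alpha=1.7,beta=10)
c[:,530:]=cv2.resize(a[180:340,240:312],(270,600)); cv2.imwrite("pics/c8.png",c)
E
```

```text
t 20.62 turn [ 0.04  0.01 -0.  ] shift [ 0.06 -3.79  2.02] pos [460.8 213.8 221.5] w 59.9 F [-0.1 -0.3 -0. ] j6 2.22
module [([333.9, 194.0], 0.73), ([374.9, 194.6], 0.68)]
board [([328.6, 197.4], 0.8)]
cover_hinge [([424.9, 242.3], 0.33)]
posts_left [([295.5, 197.8], 0.81), ([421.3, 243.7], 0.39)]
posts_right [([371.4, 192.8], 0.76)]
pred [[331.0, 197.4], [330.6, 197.7], [330.5, 177.5], [294.9, 200.4], [371.6, 191.2]]
0.63 ((589.4622802734375, -42.74198913574219), (39.927085876464844, 24.072885513305664), 7.374312877655029) [589.6122  -42.71882]
182
copper ((589.2930908203125, -42.742332458496094), (42.10348129272461, 26.623817443847656), 6.448652267456055) [589.14276  -42.673336]
[580. 360.   2.]
[345. 421.   2.]
[461. 319.   2.]
```

View pics/c8.png

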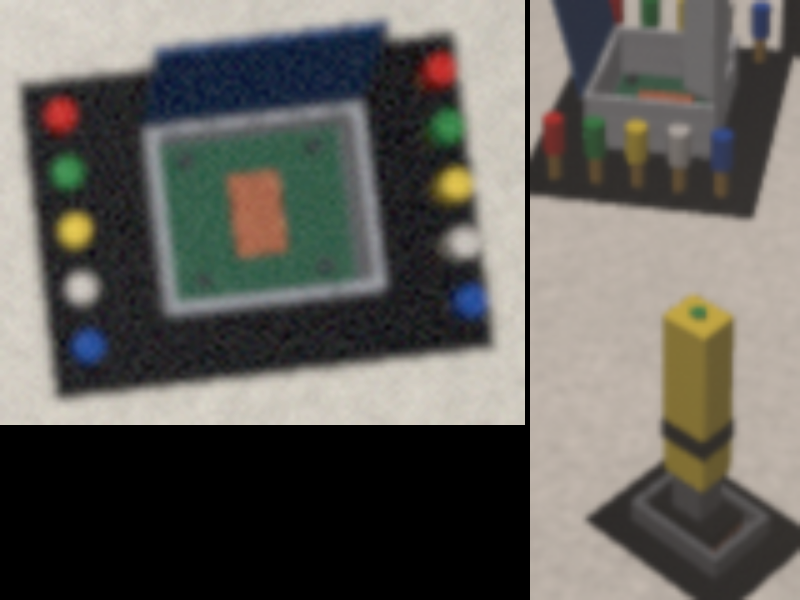

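Request:
carry_out(
  targets=[0,-0.95,0.5,0,0,0,60,0,-0.95,0.5,0,0,0,60,0,-0.95,0.5,0,0,0,60,0,-0.94,0.5,0.04,0,0,60,0,0,0,0,0,0,60,0,0,0,0,0,0,60],
)

```text
t: 21.78
position: [458.0, 318.6, 221.8]
tcp_rot: [-1.972, 0.452, 1.972]
wrist_force: [1.0, 0.3, 0.6]
width: 0.64
```

```bash
python3 - <<'E'
from h import *
D=[456,321,110]; need(D,np.radians(-25.5)+np.pi)
E
```

```text
t 21.77 turn [-0.04  0.   -0.  ] shift [ 4.47 -0.05  0.12] pos [458.  318.6 221.8] w 60.1 F [1.  0.3 0.6] j6 2.43
```

Request:
carry_out(
  targets=[0.9,-0.05,0.1,0,0,0,60,0.9,0,0,0,0,0,60,0.9,0,0,0,0,0,60,0.9,0,0,0,0,0,60,0.87,0,0,0,0,0,60,0,0,0,0,0,0,60,0,0,0,0,0,0,5,0,0,0,0,0,0,5,0,0,0,0,0,0,5,0,0,0,0,0,0,5,0,0,0,0,0,0,5,0,0,0,0,0,0,5],
  squeeze=30,
)

```text
t: 23.28
position: [456.4, 321.6, 110.6]
tcp_rot: [-1.972, 0.451, 1.972]
wrist_force: [-0.7, 0.4, 1.9]
width: 0.233
```

```bash
python3 - <<'E'
from h import *
D=[456,321,110]; need(D,np.radians(-25.5)+np.pi)
imaging.snapshot("side")
for k in ("probe","dock"): print(k,[(np.round(q["xy"],1).tolist(),round(q["p"],2)) for q in imaging.tip_of("side",k)][:3])
p=manip.sense()["position"]; print(proj("side",[[p[0],p[1],4]]))
E
```

```text
t 23.27 turn [-0.04 -0.    0.  ] shift [0.02 0.03 0.  ] pos [456.4 321.6 110.6] w 21.9 F [-0.7  0.4  1.9] j6 2.43
probe [([216.1, 320.8], 0.9), ([334.4, 378.6], 0.68), ([281.1, 318.6], 0.63)]
dock [([286.9, 321.9], 0.88)]
[[284.81099718 318.55101835]]
```

Request:
carry_out(
  targets=[-0.4,0,0,0,0,0,5,-0.6,0,0,0,0,0,5,-0.8,0,0,0,0,0,5,-0.8,0,0,0,0,0,5,-0.8,0,0,0,0,0,5,-0.6,0,0,0,0,0,5,-0.4,0,0,0,0,0,5,0,0,0,0,0,0,5],
)

```text
t: 24.42
position: [456.6, 321.7, 221.0]
tcp_rot: [-1.973, 0.45, 1.971]
wrist_force: [0.4, 0.2, -1.4]
width: 0.232
```

```bash
python3 - <<'E'
from h import *
need([589.4,-42.7,221],np.radians(6.6)+np.pi)
E
```

```text
t 24.43 turn [-4.71 -0.01  0.01] shift [-0.   15.09 -3.6 ] pos [456.6 321.7 221. ] w 21.8 F [ 0.4  0.2 -1.4] j6 2.43
```

Request:
carry_out(
  targets=[0,0,0,-0.785,0,0,5,0,0,0,-0.785,0,0,5,0,0,0,-0.785,0,0,5,0,0,0,-0.785,0,0,5,0,0,0,-0.785,0,0,5,0,0,0,-0.785,0,0,5,0,0.84,-0.2,0,0,0,5,0,0.84,-0.2,0,0,0,5,0,0.84,-0.2,0,0,0,5,0,0.84,-0.2,0,0,0,5,0,0.84,-0.2,0,0,0,5,0,0.84,-0.2,0,0,0,5,0,0.84,-0.2,0,0,0,5,0,0.84,-0.2,0,0,0,5,0,0.84,-0.2,0,0,0,5,0,0.84,-0.2,0,0,0,5,0,0.84,-0.2,0,0,0,5,0,0.84,-0.2,0,0,0,5,0,0.84,-0.2,0,0,0,5,0,0.84,-0.2,0,0,0,5],
)

```text
t: 26.92
position: [560.0, 36.3, 220.0]
tcp_rot: [2.162, 0.125, -2.162]
wrist_force: [0.5, 0.0, -1.1]
width: 0.231
```

Request:
carry_out(
  targets=[0,0.84,-0.2,0,0,0,5,0,0.84,-0.2,0,0,0,5,0,0.7,-0.2,0,0,0,5,0,0.6,-0.2,0,0,0,5,0,0.35,0,0,0,0,5,0,0,0,0,0,0,5,0,0,0,0,0,0,5],
)

```text
t: 27.8
position: [588.9, -42.4, 220.1]
tcp_rot: [2.162, 0.126, -2.162]
wrist_force: [-0.8, 0.4, -1.2]
width: 0.234
```

```bash
python3 - <<'E'
from h import *
need([589.4,-42.7,180],np.radians(6.6)+np.pi)
a=imaging.snapshot("side"); b=imaging.snapshot("top"); s=manip.sense(); p=np.array(s["position"])
c,sn=np.cos(BY),np.sin(BY)
u=p[2]-106.6; Q=[[p[0]+c*x-sn*y,p[1]+sn*x+c*y,u+z] for z in(0,12) for x,y in((-20,-12),(-20,12),(20,12),(20,-12))]
M=[bw(x,y,17)+[-.1,.8,0] for x,y in((-20,-12),(-20,12),(20,12),(20,-12))]
qa=proj("side",Q); ma=proj("side",M); print(qa.round(1).tolist(),ma.round(1).tolist())
S=8; o=cv2.resize(a[130:230,235:310],None,fx=S,fy=S,interpolation=2)[:600]
f=lambda P:np.int32(((P-[235,130]+.5)*S))
cv2.imwrite("pics/c9.png",np.hstack([o[:800:1]]) )
o2=o.copy(); cv2.polylines(o2,[f(qa[:4])],True,(0,255,0),1); cv2.polylines(o2,[f(qa[4:])],True,(0,255,0),1); cv2.polylines(o2,[f(ma)],True,(0,0,255),1); cv2.imwrite("pics/c9.png",o2)
E
```

```text
t 27.8 turn [0.01 0.   0.  ] shift [ 1.61  0.01 -0.02] pos [588.9 -42.4 220.1] w 22.0 F [-0.8  0.4 -1.2] j6 1.19
[[284.0, 172.2], [282.3, 176.3], [266.7, 175.0], [268.6, 171.0], [284.0, 167.9], [282.3, 171.9], [266.6, 170.7], [268.6, 166.7]] [[283.6, 204.8], [282.0, 209.3], [267.1, 207.9], [269.0, 203.4]]
```

View pics/c9.png

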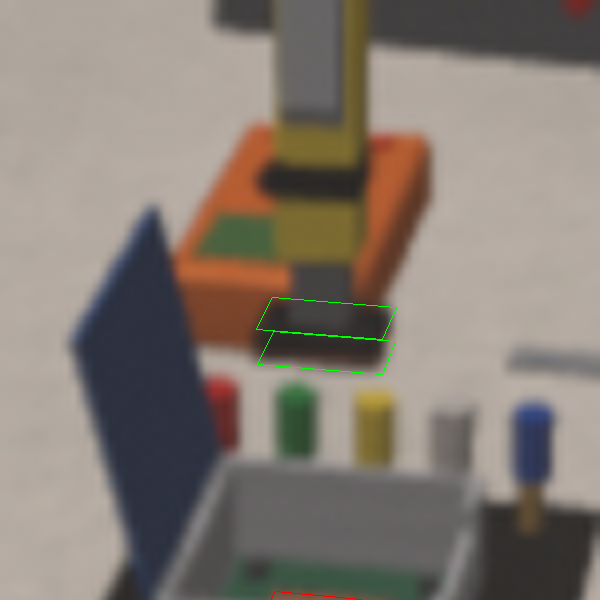

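Request:
carry_out(
  targets=[0.5,0,0,0,0,0,5,0.5,0,0,0,0,0,5,0.5,0,0,0,0,0,5,0.5,0,0,0,0,0,5,0.4,0,0,0,0,0,5,0.3,0,0,0,0,0,5,0.2,0,-0.02,0,0,0,5,0.1,0,0,0,0,0,5,0,0,0,0,0,0,5,0,0,0,0,0,0,5],
)

```text
t: 29.15
position: [589.8, -42.8, 145.6]
tcp_rot: [2.163, 0.125, -2.161]
wrist_force: [0.5, -0.1, -0.7]
width: 0.233
```

```bash
python3 - <<'E'
from h import *
need([589.4,-42.7,134],np.radians(6.6)+np.pi)
a=imaging.snapshot("side"); b=imaging.snapshot("top"); s=manip.sense(); p=np.array(s["position"])
c,sn=np.cos(BY),np.sin(BY)
u=p[2]-106.6; Q=[[p[0]+c*x-sn*y,p[1]+sn*x+c*y,u+z] for z in(0,12) for x,y in((-20,-12),(-20,12),(20,12),(20,-12))]
M=[bw(x,y,17)+[-.1,.8,0] for x,y in((-20,-12),(-20,12),(20,12),(20,-12))]
C=[bw(x,y,46) for x,y in((-45,-52),(-45,52),(45,52),(45,-52))]
S=8; o=cv2.resize(a[160:230,235:320],None,fx=S,fy=S,interpolation=2)
f=lambda P:np.int32(((proj("side",P)-[235,160]+.5)*S))
o2=o.copy(); cv2.polylines(o2,[f(Q[:4]),f(Q[4:])],True,(0,255,0),1); cv2.polylines(o2,[f(M),f(C)],True,(0,0,255),1)
cv2.imwrite("pics/c10.png",o2)
for k in ("probe","module"): print(k,[(np.round(q["xy"],1).tolist(),round(q["p"],2)) for q in imaging.tip_of("side",k)][:3])
E
```

```text
t 29.15 turn [ 0.   -0.01 -0.  ] shift [ 0.46 -0.01  0.02] pos [589.8 -42.8 145.6] w 21.9 F [ 0.5 -0.1 -0.7] j6 1.19
probe [([273.4, 199.2], 0.79), ([333.7, 377.3], 0.62), ([216.7, 319.6], 0.6)]
module [([276.5, 208.0], 0.48)]
```

View pics/c10.png

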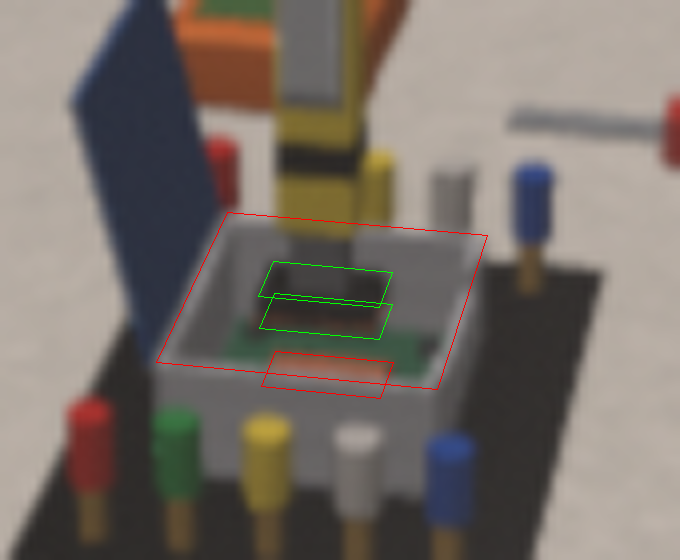

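```bash
python3 - <<'E'
from h import *
a=imaging.snapshot("side"); p=np.array(manip.sense()["position"])
def draw(im,pos,yaw,u,r0,c0,S=8,h=60,w=48):
    c,s=np.cos(yaw),np.sin(yaw)
    bx=lambda X,Y,z:[[pos[0]+c*x-s*y,pos[1]+s*x+c*y,u+z] for x,y in((-X,-Y),(-X,Y),(X,Y),(X,-Y))]
    o=cv2.convertScaleAbs(cv2.resize(im[r0:r0+h,c0:c0+w],None,fx=S,fy=S,interpolation=2),alpha=1.6)
    for P in (bx(20,12,0),bx(20,12,12),bx(13,11,35)): cv2.polylines(o,[np.int32((proj("side",P)-[c0,r0]+.5)*S)],True,(0,255,0),1)
    return o
o1=draw(cv2.imread("pics/side0.png"),[456.4,321.6],np.radians(-25.5),4,285,260)
o2=draw(a,p,BY,p[2]-106.6,170,250)
cv2.imwrite("pics/c11.png",np.hstack([o1,o2]))
E
python3 - <<'E'
from h import *
a=imaging.snapshot("side"); p=np.array(manip.sense()["position"])
def run(im,pos,yaw,u):
    c,s=np.cos(yaw),np.sin(yaw)
    P=proj("side",[[pos[0]+c*x-s*y,pos[1]+s*x+c*y,u+35] for x,y in((-13,-11),(-13,11),(13,11),(13,-11))]); print("pred handle bottom",P.round(1).tolist())
    h=cv2.cvtColor(im,cv2.COLOR_BGR2HSV)
    m=((h[...,0]>17)&(h[...,0]<35)&(h[...,1]>110)&(h[...,2]>50)) 
    x0,x1=int(P[:,0].min())-2,int(P[:,0].max())+3; y1=int(P[:,1].max())
    m[:y1-30]=0; m[y1+5:]=0
    print("yellow low row",{x:int(np.nonzero(m[:,x])[0].max()) if m[:,x].any() else None for x in range(x0,x1+1)})
    poly=np.zeros(m.shape,np.uint8); cv2.fillPoly(poly,[cv2.convexHull(np.float32(P)).round().astype(np.int32)],1)
run(cv2.imread("pics/side0.png"),[456.4,321.6],np.radians(-25.5),4)
run(a,p,BY,p[2]-106.6)
E
```

```text
pred handle bottom [[294.4, 304.9], [286.3, 311.4], [275.6, 304.3], [283.7, 298.0]]
yellow low row {273: None, 274: None, 275: None, 276: 304, 277: 305, 278: 305, 279: 306, 280: 307, 281: 308, 282: 308, 283: 309, 284: 309, 285: 310, 286: 310, 287: 309, 288: 308, 289: 307, 290: 307, 291: 306, 292: 304, 293: None, 294: None, 295: None, 296: None, 297: None}
pred handle bottom [[281.0, 185.9], [279.4, 189.8], [269.5, 188.9], [271.2, 185.0]]
yellow low row {267: 162, 268: 162, 269: 167, 270: 187, 271: 188, 272: 188, 273: 188, 274: 188, 275: 188, 276: 189, 277: 189, 278: 189, 279: 187, 280: 187, 281: 187, 282: 187, 283: 186}
```

Request:
carry_out(
  targets=[0.2,0,0.01,0,0,0,5,0.15,0,0,0,0,0,5,0.1,0,0,0,0,0,5,0.03,0,0,0,0,0,5,0,0,0,0,0,0,5,0,0,0,0,0,0,5,0,0,0,0,0,0,5,0,0,0,0,0,0,5],
)

```text
t: 30.45
position: [589.4, -42.8, 133.3]
tcp_rot: [2.162, 0.125, -2.162]
wrist_force: [0.7, 0.8, -1.2]
width: 0.228
```

```bash
python3 - <<'E'
from h import *
need([589.4,-42.7,134],np.radians(6.6)+np.pi)
imaging.snapshot("side")
for k in ("cover_edge","probe","blade"): print(k,[(np.round(q["xy"],1).tolist(),round(q["p"],2)) for q in imaging.tip_of("side",k)][:1])
s=manip.sense(); print(np.abs(s["joint_velocities"]).max()); need([589.4,-42.7,134],np.radians(6.6)+np.pi)
if abs(s["position"][2]-134)<3: order.finish_job()
E
```

```text
t 30.45 turn [ 0. -0. -0.] shift [-0.03 -0.   -0.  ] pos [589.4 -42.8 133.3] w 21.4 F [ 0.7  0.8 -1.2] j6 1.19
cover_edge [([249.8, 162.2], 0.89)]
probe [([273.1, 202.6], 0.83)]
blade [([338.2, 180.7], 0.6)]
0.0010804352970034455
t 30.65 turn [ 0. -0. -0.] shift [-0.03 -0.   -0.  ] pos [589.4 -42.8 133.2] w 21.9 F [-0.5 -0.9 -1.7] j6 1.19
the job is handed in; nothing more can be done
```

The job is done and handed in at about 31 s of the 69 s allowed. No verdict was reported.

I pried the blue cover up through the slit with the blade and swung it open. Then I laid the opening tool back on the bench, took the smallest probe from its dock, and carried it over the posts and case wall.

**Last checks:**
- **Cover:** it stands at about 1.7–1.8 rad, judged from where its front edge shows in the side view.
- **Tool:** it was seen lying flat on the bench after release, well off the board.
- **Probe position:** the gripper is within 0.1 mm of the module's measured centre and lined up with its edges. The probe's underside should be about 10 mm above the module's top. That height assumes the probe did not slip in the grip.
- **Grip and stillness:** the fingers are closed to 22 mm, which is the handle's width. The arm was still and no contact forces stood out at the wrist.

**One disagreement:** in the last pictures the probe's sensor foot looked about 1.3 pixels (up to 4 mm) higher than predicted. The lower edge of its handle matched within about 0.5 pixel, so I kept the predicted height; either height is inside the allowed 3–18 mm. I had used up the 12 pictures by then, so the final pose was checked by numbers only, not by eye.

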